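Post a slide mailer through the sprung flap of a drop box

ROBOT

A 6-joint arm with a two-finger parallel gripper is mounted at the origin on a cart in front of the work surface, level with it; the furniture and walls round the work are solid. World frame = base frame: x ahead of the robot, y to its left, z up, the work surface at z = 0. Lengths are in mm, angles in rad, forces in N, time in s.
With the tool pointing down it reaches from about 350 to 775 mm from the base axis. Payload 7.3 kg.
Tool frame: the origin (TCP) lies at the very end of the fingers, on their centre line; the grasp point (between the pads) lies 19 mm behind it; z points along the fingers, y is the line along which they close (so a half turn about z gives the same grasp; the last joint's range is limited). The gripper opens to 92 mm and grips with 3 to 60 N. Pads are 19 mm wide; open, the fingers measure 130 mm over their backs; the gripper's body (75 mm by 190 mm) begins 47 mm behind the grasp point.
Start: joints at [-1.295, 0.342, 1.524, -0, 1.275, -0.146], TCP at [214.961, -478.996, 226.741] pointing down, gripper open.
Joint ranges: [-2.53, 2.53], [-0.77, 2.02], [0.04, 2.7], [-1, 4.14], [0.28, 2.66], [-3.11, 3.11]. Speed limits (rad/s): [2.57, 2.57, 3.14, 3.14, 3.14, 3.14].

INTERFACE

Orientations are given as [roll, pitch, yaw] about the fixed x, y, z axes, in that order (R = Rz(yaw) Ry(pitch) Rx(roll)).
In Python, from plant import bot gives the robot as it stands.
- The arm moves only by the tool apply_moves, never from a script. Its argument "motion" is text: rows parted by semicolons, each of 4 numbers parted by spaces: the shift along the tool's x, y, z in m, then the turn about the tool's z in degrees. A call has 1 to 8 rows; each row shifts and turns the commanded pose from where the row before left it, along the tool's axes as they then stand; what a row does not reach is not made up. A row lasts 1/8 s, in which the tool goes at most 62.5 mm and 10.7 degrees, less where a joint would pass 70% of its speed; a pose out of reach is approached as far as the arm can. A call with a gripper value outside its range is refused whole. "fingers" is the opening, from -1 (shut) to 1 (fully open), set as the call begins (left out, the last holds). The fingers move at their own pace and stop on an object; the grip force is fixed at half the most. Time passes only in rows, so rows that do not move let the fingers close. It gives the time, the measured TCP pose, the force, the opening and the grip force at its end, in the units of the state.
- bot.get_obs(): the state, without advancing time (a new reading comes with each control period).
- bot.capture(name): name is "scene" or "top" or "wrist"; returns a dict with "img" (420x560x3 uint8, blue, green, red), "range_z" (420x560 float32, mm along the optical axis (not along the pixel's ray), 0 where there is no reading), "fx", "fy", "cx", "cy" (pixels), "world_from_camera" (4x4, takes a point from camera to world coordinates); the wrist camera has in their place "mount" (4x4, takes a point from camera to tool coordinates, whose origin is the TCP and whose axes are the flange's). Camera axes: x right, y down, z forward; pixel columns grow to the right and rows downward; lengths in mm; the calibration is good to about 2 mm. The wrist camera is an equidistant fisheye: a pixel r from the principal point sees the ray r / f radians off the axis. A picture is of the moment at which its call begins: read the wrist's pose just before it.
- bot.close_job(): hands the job in; it is judged then, once.
Trained networks look in a picture, given as the dict that the camera call returned (one of the last four; its "shot" number tells which), for a name from the list of things; names that differ only in an ending like _2 or _b are one class to them, and where a whole thing is asked for, a point or a joint stands for the part that bears it (a point fixed in the world has none). Each returns a list of dicts, best first, with "p" (0 to 1); they miss things now and then, are a little off and sometimes report something else, mostly with a low value. They report only what shows in the picture. A call takes as long as a camera call. They do not tell look-alikes from the thing itself.
- bot.cut_out(picture, thing): "pixels" (420x560 bool, what is visible of it) and "point" ([column, row] in pixels, amid what is visible of it).
The state is a dict: "time": time; "joint_positions": joint angles; "dq": joint speeds; "tau": joint torques, N m; "tool_pos": TCP position; "tcp_rot": TCP orientation; "contact_force": force on the tool from outside, world axes, zero at the start; "moment": the same for the moment, N m; "grip_width": finger opening in mm; "finger_force": force on a finger pad.
Only numpy, scipy, OpenCV 4.12 (cv2) and the standard library are available. Lean on these libraries where they do the work, as an engineer would, in place of code of your own. Each camera call takes 0.05 s, during which the arm holds its last target. There are 200 camera calls.

TASK

Post the slide mailer lying on the sill of the drop box: with one fingertip push the sprung flap open and hold it down, and with the other finger push the mailer off the sill through the opening while the flap is held, so that it drops into the box and the flap can then swing shut. Only push, never pick the mailer up, and do not ram it against the shut flap. Leave the other mailer, the cup and the bottle beside the box alone.

Things in the scene. Friction and masses are not known exactly. Their poses are not given: they have to be found in the camera images.
- drop_box: fixed grey sheet-metal box, 210 (x) x 150 (y) x 159 mm high, hollow. Origin: centre of its underside, on the bench; x from its front (window, sill) to its rear, z up. Top, from the front: flat sill at z = 115 mm, x = -105 to -33; flap to its hinge at x = 87, z = 153; flat hood to x = 105. Side panels, 4 mm thick, up to 8 mm above sill and flap, are 142 mm apart.
- box_floor (a point): centre of the box's inner floor, 8 mm above the bench.
- sill_edge (a point): middle of the sill's inner edge, on the sill's top (x = -33, z = 115 mm in the box frame); axes as the box. The shut flap's upright front lip, 20 mm high, stands just behind it; from the lip's top the flap's flat plate rises at 8.5 degrees to the hinge.
- flap_hinge (a point): middle of the flap's hinge axis, which runs along the box's y; 120 mm behind and 38 mm above the sill's inner edge.
- flap_edge (a point): middle of the lower edge of the flap's front lip, at the sill's edge when shut; moves with the flap.
- flap (a joint): opening of the steel flap (plate 121 long x 138 mm wide, 2 mm thick, with a 20 mm lip turned down at the front), rad: 0 shut, grows as its front is pushed down into the box, stop at 1.1. A spring shuts it as soon as it is let go; 2 to 6 N of fingertip push opens it, the more the nearer the hinge. It cannot open outwards.
- mailer: the mailer to post: white plastic five-slide mailer, a flat-sided box 30 (x) x 86 (y) x 20 mm (z) of about 45 g, lying on the sill with its long side along the flap. Origin: centre of its underside; it lies 3 to 13 mm short of the sill's inner edge, turned up to 0.15 rad.
- mailer_mid (a point): centre of the mailer to post, 10 mm above its underside.
- spare_mailer: another mailer of the same kind and size lying on the bench beside the front of the box, at its right (-y); stays there. Origin: centre of its underside.
- specimen_cup: red-capped specimen cup, 65 mm wide, 67 mm high, standing on the bench at the box's left (+y) side; stays there. Origin: centre of its underside.
- culture_bottle: small culture bottle, 34 mm wide, 117 mm high, standing on the bench at the box's right (-y) side; stays there. Origin: centre of its underside.
There are look-alikes about, which are no part of the job. What is shaped like the mailer but red is not meant.

How it is judged (in metres and radians):
On the way, in this order (a step that is already met when the one before it is completed fails the run):
1. a finger pushes the flap open while the mailer still lies on the sill (value of joint flap above 0.15 rad and contact force between the fingers and flap above 0.3 N and x of mailer_mid in the frame of sill_edge below 0 m and z of mailer_mid in the frame of sill_edge above 0.005 m), for 0.1 s.
2. one finger pushes the mailer's front over the sill's inner edge (5 mm or more) while one holds the flap open (value of joint flap above 0.15 rad and contact force between the fingers and flap above 0.3 N and contact force between the fingers and mailer above 0.02 N and x of mailer_mid in the frame of sill_edge above -0.01 m).
3. the mailer drops through the opening with the flap still held open (value of joint flap above 0.15 rad and contact force between the fingers and flap above 0.3 N and z of mailer_mid in the frame of sill_edge below -0.02 m).
At the end, for the whole second after the job is handed in: The mailer lies at rest inside the drop box (its centre within the walls and more than 20 mm below the sill) and the flap has swung shut (under 0.05 rad) (z of mailer_mid in the frame of drop_box between 0 and 0.095 m and x of mailer_mid in the frame of drop_box between -0.105 and 0.105 m and y of mailer_mid in the frame of drop_box between -0.075 and 0.075 m and value of joint flap below 0.05 rad and linear speed of mailer below 0.02 m/s); the robot touches nothing.
It fails at once if the mailer is lifted: its centre rises more than 15 mm above where it lay (z of mailer_mid in the frame of sill_edge above 0.025 m).
It fails at once if the mailer is rammed against the shut flap (over 1 N with the flap open less than 0.1 rad, while it is on the sill) (contact force between mailer and flap above 1 N and value of joint flap below 0.1 rad and z of mailer_mid in the frame of sill_edge above 0 m).
It fails at once if the other mailer is disturbed (distance of spare_mailer from where it was at the start of the episode above 0.02 m).
It fails at once if the specimen cup is disturbed (distance of specimen_cup from where it was at the start of the episode above 0.02 m or angle between specimen_cup's own z axis and vertical above 0.3 rad).
It fails at once if the culture bottle is disturbed (distance of culture_bottle from where it was at the start of the episode above 0.02 m or angle between culture_bottle's own z axis and vertical above 0.3 rad).
It also fails if it takes over 32 s, if anything falls off the work surface, if the arm or the gripper's body presses on something with over 40 N, if the wrist force passes 120 N, or if a joint passes its speed limit or range.

## Working session

There is one attempt and no reset: what is moved stays moved. The work goes in short steps, Python scripts to look and compute and a tool call to move; the robot and the scene stay as the last step left them, time stands still between calls to the robot, and variables do not carry over. Pictures are saved under pics/ and viewed, at most 10 in all, crops included, and the job is handed in when it is done.

Besides the shell and the picture viewer there is one more tool, called after "Call:" by a JSON object that holds its "api" and its "payload". apply_moves: Moves the arm, as the interface text tells. Its arguments: {"type":"object","properties":{"motion":{"type":"string"},"fingers":{"type":"number"}},"required":["motion"]}

```bash
ls; mkdir -p pics; cat > h.py <<'E'
import numpy as np, cv2
from plant import bot
np.set_printoptions(precision=1,suppress=True)
def world(p,mask):
    v,u=np.nonzero(mask&(p["range_z"]>0)); z=p["range_z"][v,u]
    c=np.c_[(u-p["cx"])/p["fx"]*z,(v-p["cy"])/p["fy"]*z,z,np.ones(len(z))]
    return (c@np.array(p["world_from_camera"]).T)[:,:3]
E
python3 - <<'E'
from h import *
print(bot.get_obs())
for n in("scene","top"):
    p=bot.capture(n); cv2.imwrite(f"pics/{n}0.png",p["img"])
    print(n,np.array(p["world_from_camera"]),p["fx"])
    for t in("drop_box","flap","mailer","specimen_cup","culture_bottle"):
        for d in bot.cut_out(p,t)[:4]:
            w=world(p,d["pixels"]); print(t,round(d["p"],2),d["point"],d["pixels"].sum(),np.median(w,0) if len(w) else None,np.percentile(w,2,0) if len(w) else None,np.percentile(w,98,0) if len(w) else None)
E
```

```text
pics
{'time': 0.0, 'joint_positions': array([-1.3,  0.3,  1.5,  0. ,  1.3, -0.1]), 'dq': array([-0.,  0., -0.,  0., -0., -0.]), 'tau': array([  0. , -43.1, -24.4,   0.1,   0.1,  -0. ]), 'tool_pos': array([ 214.8, -478.6,  226. ]), 'tcp_rot': array([-3.1, -0. ,  0.4]), 'contact_force': array([ 0.4, -0.2,  0.1]), 'moment': array([ 0., -0., -0.]), 'finger_force': 0.0, 'grip_width': 91.64714523678911}
scene [[ -0.7  -0.3   0.6 -52.6]
 [ -0.7   0.3  -0.7 620.2]
 [  0.   -0.9  -0.4 530.1]
 [  0.    0.    0.    1. ]] 403.9134021360689
drop_box 0.84 [315.1, 221.5] 6608 [477.1 -72.  104.6] [ 396.9 -203.     9.8] [606.  -52.5 158.8]
drop_box 0.44 [315.3, 196.4] 1314 [ 521.2 -131.9  142.9] [ 469.2 -200.5  121.2] [588.6 -74.2 155.9]
flap 0.86 [314.3, 197.5] 1364 [ 519.1 -128.7  142.7] [ 468.8 -201.9  119.9] [588.4 -66.4 155.8]
mailer 0.88 [341.0, 208.3] 356 [ 435.2 -136.5  132.2] [ 429.3 -187.6  116. ] [ 457.1 -100.3  136.9]
specimen_cup 0.91 [285.3, 256.8] 814 [473.7  23.5  54.5] [455.4 -17.1   3.5] [509.8  40.   68.4]
top [[   0.    -1.     0.1  420.3]
 [  -1.    -0.     0.   -48. ]
 [  -0.    -0.1   -1.  1019.6]
 [   0.     0.     0.     1. ]] 423.7256442831581
drop_box 0.81 [318.3, 208.1] 7013 [ 515.2 -129.4  141. ] [ 403.4 -204.8    2.3] [607.8 -57.3 159.9]
drop_box 0.67 [327.7, 240.7] 571 [ 445.7 -141.9  134.8] [ 431.5 -183.7  127. ] [ 459.8 -102.4  138.1]
flap 0.76 [324.3, 200.6] 3917 [ 531.3 -131.8  143.8] [ 473.1 -197.3  133.6] [589.1 -65.3 155.7]
mailer 0.77 [328.9, 237.6] 585 [ 445.8 -141.9  134.8] [ 431.8 -184.4  127.7] [ 461.3 -102.3  138.1]
mailer 0.63 [414.2, 225.1] 465 [ 489.9 -365.8   19.7] [ 461.9 -403.5    8.1] [ 519.2 -329.2   23. ]
specimen_cup 0.9 [254.2, 220.9] 612 [487.   10.2  66.3] [458.4 -16.5  62.9] [515.   37.8  70. ]
culture_bottle 0.86 [373.1, 202.6] 258 [ 532.5 -253.2   78.3] [ 519.9 -269.5   14.8] [ 549.3 -243.7  118. ]
```

```bash
python3 - <<'E'
from h import *
a=cv2.imread("pics/top0.png");b=cv2.imread("pics/scene0.png")
cv2.imwrite("pics/both.png",np.vstack([cv2.resize(a[130:300,190:460],(800,None) if 0 else (800,504))]))
cv2.imwrite("pics/s.png",cv2.resize(b[110:320,190:470],(800,600)))
E
```

```text
(no output)
```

View pics/both.png

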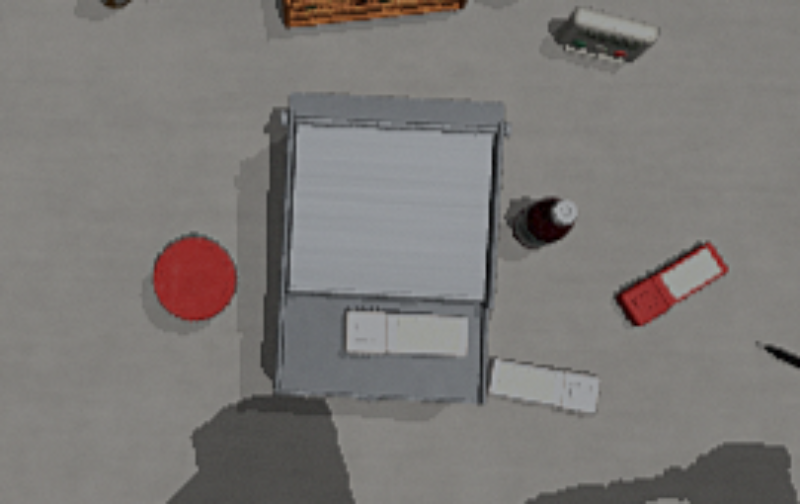

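View pics/s.png

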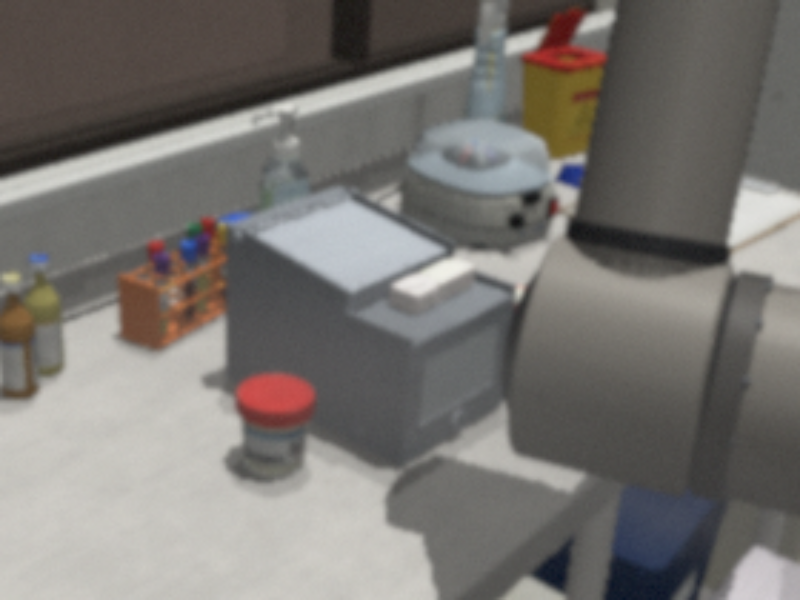

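The top crop shows three mailer-shaped things. In full-image pixels they are the white one on the sill at (327,242), the white spare on the bench at (374,260) and a red look-alike at (417,226). The white one on the sill is the one I want, and it shows clearly in this close crop. The scene picture confirms it lies on the sill. Next I'll fit the box frame and the mailer pose.

```bash
python3 - <<'E'
from h import *
for n in("top","scene"):
    p=bot.capture(n)
    f=max((d for d in bot.cut_out(p,"flap")),key=lambda d:d["p"])
    w=world(p,f["pixels"]); w=w[(w[:,2]>130)&(w[:,2]<156)]
    A=np.c_[w[:,:2],np.ones(len(w))]; c=np.linalg.lstsq(A,w[:,2],rcond=None)[0]
    print(n,"slope deg",np.degrees(np.arctan(np.hypot(*c[:2]))),"yaw by plane",np.degrees(np.arctan2(c[1],c[0])))
    print(" flap rect",cv2.minAreaRect(w[:,:2].astype(np.float32)))
    m=[d for d in bot.cut_out(p,"mailer") if abs(np.median(world(p,d["pixels"])[:,0])-440)<25][0]
    w=world(p,m["pixels"]); w=w[w[:,2]>131]; print(" mailer",cv2.minAreaRect(w[:,:2].astype(np.float32)),np.median(w,0),w[:,:2].min(0),w[:,:2].max(0))
    allp=world(p,np.ones((420,560),bool))
    s=allp[(abs(allp[:,2]-115)<4)&(allp[:,0]>380)&(allp[:,0]<480)&(allp[:,1]>-215)&(allp[:,1]<-55)]
    print(" sill",cv2.minAreaRect(s[:,:2].astype(np.float32)),np.median(s,0),np.percentile(s,[1,99],axis=0))
    b=allp[(allp[:,2]>110)&(allp[:,2]<165)&(allp[:,0]>380)&(allp[:,0]<640)&(allp[:,1]>-225)&(allp[:,1]<-45)]
    print(" box",cv2.minAreaRect(b[:,:2].astype(np.float32)))
    # flap front: first x with z>131 for y outside mailer
    for y in(-190,-160,-130,-100,-80,-70):
        q=allp[(abs(allp[:,1]-y)<4)&(allp[:,0]>380)&(allp[:,0]<640)&(allp[:,2]>100)]
        q=q[np.argsort(q[:,0])]; print(y,"front",q[0,0],"last x z<120:",q[q[:,2]<120][-1,0] if (q[:,2]<120).any() else None,"first>131",q[q[:,2]>131][0,0],"rear",q[-1,0])
E
```

```text
top slope deg 8.494087514180555 yaw by plane -1.9106609272206232
 flap rect ((531.405517578125, -132.56320190429688), (140.11842346191406, 119.9561767578125), 87.86029815673828)
 mailer ((446.6674499511719, -143.33609008789062), (85.03985595703125, 29.805919647216797), 88.87886810302734) [ 445.7 -142.1  135. ] [ 431.4 -185.8] [ 461.9 -100.6]
 sill ((435.8130798339844, -128.08982849121094), (142.80926513671875, 72.07457733154297), 87.88123321533203) [ 426.5 -116.6  114.8] [[ 399.7 -198.7  111.5]
 [ 471.5  -57.5  118.3]]
 box ((504.8497619628906, -130.8719940185547), (159.79971313476562, 210.2708282470703), 87.87127685546875)
-190 front 398.39895330723294 last x z<120: 468.060690355033 first>131 471.07309320406523 rear 606.4292796375686
-160 front 400.0096506933061 last x z<120: 469.85653075062646 first>131 431.4166872283159 rear 608.6278170799949
-130 front 399.6148764481104 last x z<120: 471.56946043061157 first>131 432.9526238804014 rear 610.2061199671759
-100 front 401.15753565627983 last x z<120: 472.8849136743885 first>131 432.55765689332287 rear 609.7886725909972
-80 front 402.9
[... 810 characters left out ...]
844), 87.6031494140625)
-190 front 395.4603556346468 last x z<120: 431.65855182340505 first>131 445.4414724119845 rear 603.6355028945477
-160 front 396.19249833252616 last x z<120: 432.12415432663335 first>131 430.65891685260414 rear 607.6756430493376
-130 front 398.2618110557638 last x z<120: 432.50104719257104 first>131 430.7498410270251 rear 604.8607860234517
-100 front 398.0419978162647 last x z<120: 473.16402507488317 first>131 432.87708482858056 rear 610.0006239430822
-80 front 399.70962428710874 last x z<120: 473.380172401006 first>131 471.1188189659206 rear 608.0017454802052
-70 front 398.8280739076836 last x z<120: 473.8964071785007 first>131 470.4823290520393 rear 611.2411682747756
```

Call:
{"api": "apply_moves", "payload": {"motion": "0 0 0 -10.6; 0 0 0 -10.6; 0 0 0 -10.6; 0 0 0 -10.6; 0 0 0 -10.6; 0 0 0 -10.6; 0 0 0 0; 0 0 0 0", "fingers": 1}}

```text
time: 1.9
tool_pos: [215.0, -479.0, 226.8]
tcp_rot: [3.142, 0.0, 1.528]
contact_force: [0.1, 0.1, -0.5]
grip_width: 91.7
finger_force: 0.0
```

Call:
{"api": "apply_moves", "payload": {"motion": "0.043 0.030 0 0; 0.043 0.030 0 0; 0.043 0.030 0 0; 0.043 0.030 0 0; 0.043 0.030 0 0; 0.043 0.030 0 0; 0.043 0.030 0 0; 0.043 0.030 0 0"}}

```text
time: 2.9
tool_pos: [469.1, -143.2, 226.9]
tcp_rot: [3.141, 0.0, 1.529]
contact_force: [0.8, 0.2, -0.0]
grip_width: 91.5
finger_force: 0.0
```

Call:
{"api": "apply_moves", "payload": {"motion": "0 0 0 0; 0 0 0 0; 0 0 0 0"}}

```text
time: 3.28
tool_pos: [467.6, -145.7, 226.7]
tcp_rot: [-3.141, 0.0, 1.529]
contact_force: [-0.4, -0.7, -1.2]
grip_width: 91.9
finger_force: 0.0
```

Call:
{"api": "apply_moves", "payload": {"motion": "0.003 0.002 0.02 0; 0 0 0.02 0; 0 0 0.02 0; 0 0 0.015 0; 0 0 0 0; 0 0 0 0"}}

```text
time: 4.03
tool_pos: [470.4, -142.5, 152.4]
tcp_rot: [3.141, 0.001, 1.53]
contact_force: [0.7, 0.6, 0.1]
grip_width: 91.5
finger_force: 0.0
```

```bash
python3 - <<'E'
from h import *
p=bot.capture("wrist"); cv2.imwrite("pics/w1.png",p["img"])
print(np.array(p["mount"]),p["fx"],p["cx"],p["cy"])
q=bot.capture("top"); s=bot.capture("scene")
cv2.imwrite("pics/ts1.png",np.hstack([cv2.resize(q["img"][150:290,250:390],(400,400)),cv2.resize(s["img"][120:260,240:380],(400,400))]))
E
```

```text
[[   0.    -1.    -0.3   73.6]
 [   1.     0.    -0.    -1.2]
 [   0.    -0.3    1.  -158.1]
 [   0.     0.     0.     1. ]] 325.19226210127806 288.14237780749494 207.3982637954784
```

View pics/w1.png

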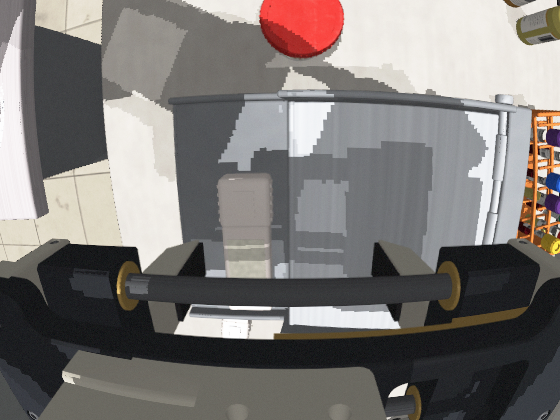

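View pics/ts1.png

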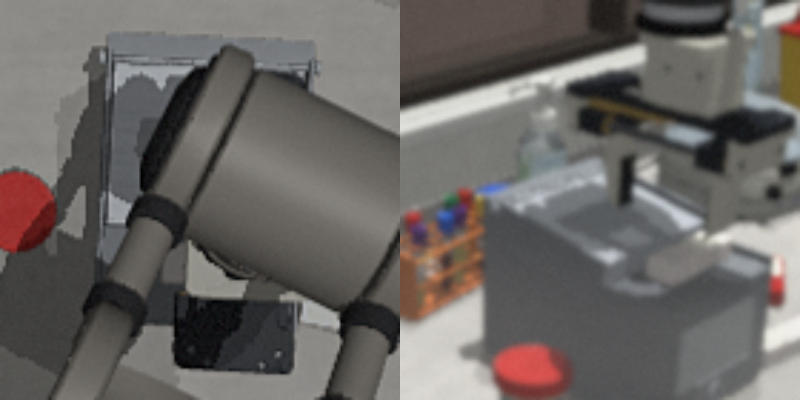

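The wrist picture shows the mailer at (245,200), with the left finger just behind its rear edge at about (205,245). The right finger is over the flap at (375,245). The spacing is good, so I'll descend.

Call:
{"api": "apply_moves", "payload": {"motion": "0 0 0.006 0; 0 0 0.006 0; 0 0 0.006 0; 0 0 0.006 0; 0 0 0.004 0; 0 0 0.003 0; 0 0 0 0; 0 0 0 0"}}

```text
time: 5.18
tool_pos: [470.0, -141.6, 120.7]
tcp_rot: [-3.141, -0.0, 1.532]
contact_force: [-0.3, 0.2, 1.2]
grip_width: 91.6
finger_force: 0.4
```

```bash
python3 - <<'E'
from h import *
print(bot.get_obs()["contact_force"],bot.get_obs()["tool_pos"])
p=bot.capture("wrist"); cv2.imwrite("pics/w2.png",p["img"][80:340,140:540])
E
```

```text
[-0.3  0.2  1.2] [ 470.  -141.6  120.7]
```

View pics/w2.png

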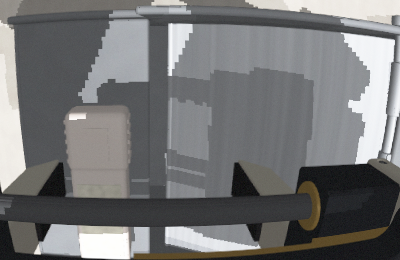

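The flap is open, with a dark gap behind the sill edge, and the mailer is still in place. Next I'll slide and close together.

Call:
{"api": "apply_moves", "payload": {"motion": "0 0.002 0 0; 0 0.002 0 0; 0 0.002 0 0; 0 0.002 0 0; 0 0.002 0 0; 0 0 0 0"}}

```text
time: 5.98
tool_pos: [480.5, -142.1, 120.7]
tcp_rot: [3.141, 0.0, 1.532]
contact_force: [-0.5, -0.0, 1.2]
grip_width: 91.8
finger_force: 0.6
```

Call:
{"api": "apply_moves", "payload": {"motion": "0 0.002 0 0; 0 0.002 0 0; 0 0.001 0 0; 0 0 0 0", "fingers": 0.85}}

```text
time: 6.48
tool_pos: [485.3, -142.2, 120.6]
tcp_rot: [-3.141, 0.0, 1.532]
contact_force: [-1.5, 0.1, 1.6]
grip_width: 85.1
finger_force: 0.6
```

```bash
python3 - <<'E'
from h import *
p=bot.capture("wrist"); cv2.imwrite("pics/w3.png",p["img"][80:340,140:540])
E
```

```text
(no output)
```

View pics/w3.png

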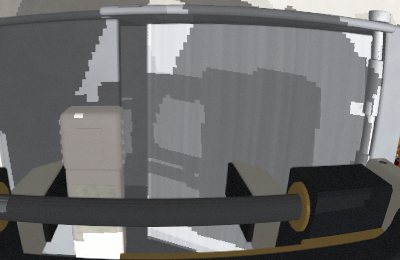

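The gap has widened, and the finger is on the mailer with its front at the edge. I'll carry on with the flap finger staying put.

Call:
{"api": "apply_moves", "payload": {"motion": "0 0.001 0 0; 0 0.0015 0 0; 0 0 0 0", "fingers": 0.74}}

```text
time: 6.9
tool_pos: [487.8, -142.4, 120.7]
tcp_rot: [-3.142, 0.0, 1.532]
contact_force: [-1.3, 0.9, 1.7]
grip_width: 79.8
finger_force: 0.7
```

Call:
{"api": "apply_moves", "payload": {"motion": "0 0.001 0 0; 0 0.0015 0 0; 0 0 0 0", "fingers": 0.63}}

```text
time: 7.28
tool_pos: [490.3, -142.5, 120.6]
tcp_rot: [-3.141, 0.0, 1.532]
contact_force: [-0.8, -0.1, 2.2]
grip_width: 74.8
finger_force: 0.7
```

Call:
{"api": "apply_moves", "payload": {"motion": "0 0.001 0 0; 0 0.0015 0 0; 0 0 0 0", "fingers": 0.52}}

```text
time: 7.65
tool_pos: [492.8, -142.6, 120.6]
tcp_rot: [-3.141, 0.0, 1.532]
contact_force: [-0.8, 1.0, 1.6]
grip_width: 69.6
finger_force: 0.6
```

Call:
{"api": "apply_moves", "payload": {"motion": "0 0.001 0 0; 0 0.0015 0 0; 0 0 0 0", "fingers": 0.41}}

```text
time: 8.02
tool_pos: [495.4, -142.7, 120.7]
tcp_rot: [3.141, 0.0, 1.532]
contact_force: [0.1, 0.7, 0.9]
grip_width: 64.9
finger_force: 0.1
```

```bash
python3 - <<'E'
from h import *
p=bot.capture("wrist"); cv2.imwrite("pics/w4.png",p["img"][80:340,140:540])
E
```

```text
(no output)
```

View pics/w4.png

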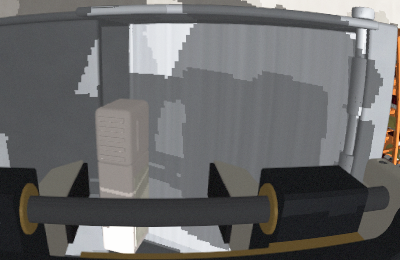

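The mailer has tipped over the edge, at crop (122,145) with its side face showing. I'll keep pushing it off and open the flap a little more.

Call:
{"api": "apply_moves", "payload": {"motion": "0 0.0015 0 0; 0 0.0015 0 0; 0 0 0 0", "fingers": 0.3}}

```text
time: 8.45
tool_pos: [498.3, -142.8, 120.7]
tcp_rot: [-3.142, 0.0, 1.532]
contact_force: [-0.8, -0.5, 0.2]
grip_width: 59.8
finger_force: 0.2
```

Call:
{"api": "apply_moves", "payload": {"motion": "0 0.0015 0 0; 0 0.0015 0 0; 0 0 0 0; 0 0 0 0", "fingers": 0.19}}

```text
time: 8.95
tool_pos: [501.2, -142.9, 120.7]
tcp_rot: [-3.141, 0.0, 1.532]
contact_force: [-0.5, 0.3, 0.2]
grip_width: 54.5
finger_force: 0.2
```

```bash
python3 - <<'E'
from h import *
p=bot.capture("wrist"); cv2.imwrite("pics/w5.png",p["img"][80:340,140:540])
E
```

```text
(no output)
```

View pics/w5.png

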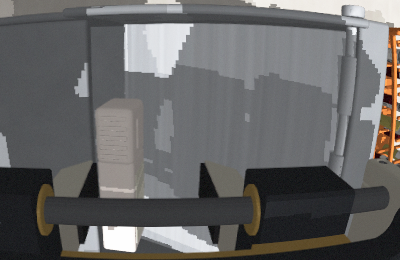

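The tool force has dropped to nearly zero, so the mailer is now wedged between the flap and the finger: at this finger position the flap gap is only about 22 mm. I'll keep the mailer finger where it is and slide the flap finger towards the hinge to open the flap wider.

Call:
{"api": "apply_moves", "payload": {"motion": "0 0.0015 0 0; 0 0.0015 0 0; 0 0 0 0", "fingers": 0.32}}

```text
time: 9.38
tool_pos: [504.4, -143.0, 120.7]
tcp_rot: [3.142, 0.0, 1.532]
contact_force: [-0.4, 0.0, 0.4]
grip_width: 60.4
finger_force: 0.5
```

Call:
{"api": "apply_moves", "payload": {"motion": "0 0.0015 0 0; 0 0.0015 0 0; 0 0 0 0", "fingers": 0.45}}

```text
time: 9.75
tool_pos: [507.4, -143.1, 120.7]
tcp_rot: [3.141, 0.0, 1.532]
contact_force: [-0.2, 0.4, 0.1]
grip_width: 66.7
finger_force: 0.4
```

```bash
python3 - <<'E'
from h import *
p=bot.capture("wrist"); cv2.imwrite("pics/w6.png",p["img"][80:340,140:540])
E
```

```text
(no output)
```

View pics/w6.png

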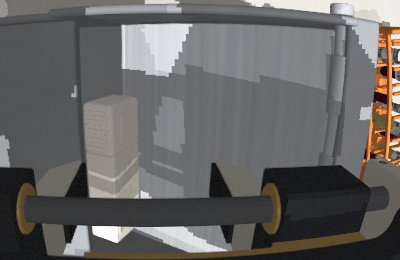

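```bash
cat >> h.py <<'E'
from scipy.spatial.transform import Rotation as R
def wworld():
    o=bot.get_obs(); p=bot.capture("wrist"); v,u=np.mgrid[0:420,0:560]
    dx,dy=(u-p["cx"])/p["fx"],(v-p["cy"])/p["fy"]; th=np.hypot(dx,dy)+1e-9; s=np.tan(np.minimum(th,1.4))/th
    z=p["range_z"]; c=np.dstack([dx*s*z,dy*s*z,z,np.ones_like(z)])@np.array(p["mount"]).T
    w=c[...,:3]@R.from_euler("xyz",o["tcp_rot"]).as_matrix().T+o["tool_pos"]
    w[z<=0]=np.nan; return p,w
E
python3 - <<'E'
from h import *
p,w=wworld()
for y in(-120,-110,-95):
    m=(abs(w[...,1]-y)<3)&(w[...,2]<170)&(w[...,2]>20)
    q=w[m]; q=q[(q[:,0]>395)&(q[:,0]<620)]; b=(q[:,0]//6).astype(int)
    print(y,[(int(k*6+3),int(q[b==k,2].min()),int(q[b==k,2].max())) for k in np.unique(b)])
E
```

```text
-120 [(399, 113, 116), (405, 113, 116), (411, 114, 116), (417, 113, 116), (423, 113, 116), (429, 113, 116), (435, 113, 116), (441, 113, 116), (447, 113, 116), (453, 113, 116), (459, 114, 116), (465, 113, 117), (471, 104, 116), (477, 110, 115), (483, 113, 118), (489, 109, 118), (495, 98, 111), (501, 90, 98), (507, 92, 98), (513, 96, 102), (519, 99, 106), (525, 104, 110), (531, 109, 114), (537, 112, 118), (543, 116, 123), (549, 121, 128), (555, 125, 132), (561, 129, 135), (567, 133, 140), (573, 138, 144), (579, 141, 148), (585, 146, 157), (591, 150, 160), (597, 157, 160), (603, 157, 160), (609, 158, 159)]
-110 [(399, 112, 116), (405, 113, 117), (411, 113, 116), (417, 113, 116), (423, 114, 116), (429, 113, 116), (435, 113, 116), (441, 114, 116), (447, 113, 116), (453, 113, 116), (459, 113, 116), (465, 113, 116), (471, 104, 116), (477, 110, 115), (483, 112, 118), (489, 109, 118), (495, 98, 110), (501, 90, 100), (507, 92, 97), (513, 96, 101), (519, 100, 106), (525, 104, 110), (531, 108, 114), (537, 112, 119), (543, 116, 123), (549, 120, 127), (555, 125, 131), (561, 129, 135), (567, 132, 140), (573, 137, 144), (579, 141, 148), (585, 144, 156), (591, 149, 160), (597, 157, 160), (603, 157, 160), (609, 157, 160)]
-95 [(399, 113, 116), (405, 113, 116), (411, 113, 116), (417, 113, 116), (423, 113, 116), (429, 113, 116), (435, 113, 117), (441, 113, 116), (447, 114, 116), (453, 113, 117), (459, 113, 116), (465, 113, 116), (471, 104, 116), (495, 83, 88), (501, 87, 93), (507, 90, 97), (513, 95, 101), (519, 99, 106), (525, 104, 110), (531, 108, 114), (537, 111, 118), (543, 116, 123), (549, 119, 126), (555, 124, 131), (561, 129, 135), (567, 132, 139), (573, 137, 143), (579, 141, 147), (585, 145, 157), (591, 149, 161), (597, 157, 160), (603, 157, 160), (609, 158, 160)]
```

The range data show the flap at about 0.46 rad. Its front edge is at x≈493, only 22 mm from the sill, so the mailer is caught there. The fingertip is thinner than I assumed, so I can go about 20 mm further towards the hinge, watching the force.

Call:
{"api": "apply_moves", "payload": {"motion": "0 0.001 0 0; 0 0.0015 0 0; 0 0.001 0 0; 0 0 0 0", "fingers": 0.6}}

```text
time: 10.35
tool_pos: [510.7, -143.2, 120.6]
tcp_rot: [-3.141, -0.0, 1.532]
contact_force: [-2.7, 0.5, 1.5]
grip_width: 73.4
finger_force: 1.0
```

Call:
{"api": "apply_moves", "payload": {"motion": "0 0.001 0 0; 0 0.0015 0 0; 0 0.001 0 0; 0 0 0 0", "fingers": 0.75}}

```text
time: 10.85
tool_pos: [514.3, -143.4, 120.7]
tcp_rot: [-3.142, 0.0, 1.532]
contact_force: [-3.0, 0.3, 0.5]
grip_width: 80.5
finger_force: 1.4
```

```bash
python3 - <<'E'
from h import *
p,w=wworld(); print(bot.get_obs()["contact_force"])
for y in(-120,-95):
    m=(abs(w[...,1]-y)<3)&(w[...,2]<170)&(w[...,2]>5)
    q=w[m]; q=q[(q[:,0]>460)&(q[:,0]<600)]; b=(q[:,0]//6).astype(int)
    print(y,[(int(k*6+3),int(q[b==k,2].min()),int(q[b==k,2].max())) for k in np.unique(b)])
E
```

```text
[-2.9  0.8  0.9]
-120 [(459, 36, 116), (465, 6, 116), (471, 6, 116), (477, 6, 9), (483, 7, 10), (489, 6, 9), (495, 7, 9), (501, 5, 10), (507, 68, 74), (513, 72, 79), (519, 78, 85), (525, 85, 91), (531, 90, 97), (537, 96, 103), (543, 101, 109), (549, 107, 116), (555, 113, 122), (561, 120, 127), (567, 126, 134), (573, 132, 139), (579, 137, 146), (585, 143, 159), (591, 148, 160), (597, 157, 160)]
-95 [(459, 7, 116), (465, 6, 116), (471, 6, 116), (477, 6, 9), (483, 6, 10), (489, 6, 9), (495, 6, 10), (501, 6, 9), (507, 67, 73), (513, 71, 79), (519, 77, 85), (525, 83, 91), (531, 89, 97), (537, 94, 103), (543, 100, 109), (549, 107, 115), (555, 112, 121), (561, 119, 127), (567, 124, 134), (573, 130, 139), (579, 136, 145), (585, 142, 157), (591, 147, 161), (597, 157, 160)]
```

The mailer has dropped: the box floor now shows through the opening. The finger still holds the flap with about 3 N. I'll retreat straight up.

Call:
{"api": "apply_moves", "payload": {"motion": "0 0 0 0; 0 0 -0.01 0; 0 0 -0.01 0; 0 0 -0.015 0; 0 0 -0.02 0; 0 0 -0.025 0; 0 0 -0.025 0; 0 0 0 0"}}

```text
time: 11.9
tool_pos: [515.6, -143.9, 228.5]
tcp_rot: [3.136, 0.002, 1.532]
contact_force: [-0.3, -0.0, 0.3]
grip_width: 80.2
finger_force: 0.0
```

Call:
{"api": "apply_moves", "payload": {"motion": "0 0 0 0; 0 0 0 0; 0 0 0 0; 0 0 0 0; 0 0 0 0; 0 0 0 0"}}

```text
time: 12.65
tool_pos: [514.3, -143.4, 225.7]
tcp_rot: [-3.142, 0.0, 1.532]
contact_force: [0.1, -0.5, 0.3]
grip_width: 80.2
finger_force: 0.0
```

```bash
python3 - <<'E'
from h import *
p,w=wworld(); cv2.imwrite("pics/w7.png",p["img"])
m=(abs(w[...,1]+110)<3)&(w[...,2]<170); q=w[m]; q=q[(q[:,0]>400)&(q[:,0]<600)]; b=(q[:,0]//12).astype(int)
print([(int(k*12+6),int(q[b==k,2].min()),int(q[b==k,2].max())) for k in np.unique(b)])
E
```

```text
[(402, 113, 116), (414, 113, 117), (426, 113, 117), (438, 113, 116), (450, 113, 116), (462, 113, 117), (474, 134, 137), (486, 135, 140), (498, 137, 141), (510, 139, 143), (522, 140, 145), (534, 142, 147), (546, 144, 149), (558, 145, 150), (570, 148, 152), (582, 150, 155), (594, 153, 160)]
```

View pics/w7.png

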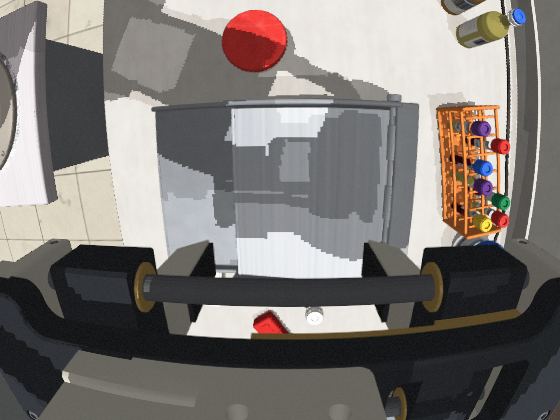

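The sill is empty at (190,190) and the flap is shut at (310,190), with its plate rising from z≈135 to 155 mm. The red-capped cup at (254,40) and the bottle's cap at (314,315) are still standing.

```bash
python3 -c "
from plant import bot
print(bot.close_job())"
```

```text
the job is handed in; nothing more can be done
None
```

The mailer is posted: it dropped into the box while one finger held the flap open, the flap has swung shut, and I handed the job in with the robot's clock at about 13 s; no verdict came back.

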